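# Load the engraving tray under the stereo microscope

### The arm

A 6-joint arm with a two-finger parallel gripper is mounted at the origin on the work surface. World frame = base frame: x ahead of the robot, y to its left, z up, the work surface at z = 0. Lengths are in m, angles in degrees, forces in N, time in s.
With the tool pointing down it reaches from about 0.35 to 0.875 m from the base axis. Payload 4.2 kg.
Tool frame: the origin (TCP) lies midway between the tips of the shut fingers; the grasp point (between the pads) lies 19 mm behind it; z points along the fingers, y is the line along which they close (so a half turn about z gives the same grasp; the last joint's range is limited). The gripper opens to 87 mm and grips with 3 to 60 N. Pads are 19 mm wide; open, the fingers measure 117 mm over their backs; the gripper's body (75 mm by 190 mm) begins 51 mm behind the grasp point.
Start: joints at [-53.423, 22.042, 0.453, 0, -68.411, -14.817], TCP at [0.232, -0.58, 0.223] pointing down, gripper open.
Joint ranges: [-179.83, 179.83], [-69.29, 118.12], [-61.27, 80.66], [-181.25, 117.63], [-171.15, -9.14], [-177.46, 177.46]. Speed limits (degrees/s): [159.86, 159.86, 180, 180, 180, 180].

### API

Orientations are given as a 3x3 rotation matrix whose columns are the frame's x, y, z axes.
In Python, from station import r gives the robot as it stands.
- The arm moves only by the shell command python3 steer.py 'ROWS'. ROWS is a JSON list of rows, 1 to 8 of them, each of 7 numbers: the opening from 0.0 (shut) to 1.0 (fully open), then dx, dy, dz in m, then a rotation vector rx, ry, rz in degrees; each row is the pose to reach, as a shift and turn from the pose commanded when the command began, along the tool's axes at that moment; what a row does not reach only later rows make up. A row lasts 1/10 s, in which the tool goes at most 0.05 m and 8.59 degrees, less where a joint would pass 70% of its speed; a pose out of reach is approached as far as the arm can. The fingers move at their own pace and stop on an object; the grip force is fixed at half the most. Time passes only in rows, so rows that do not move let the fingers close. It prints the time, the measured TCP pose, the force, the opening and the grip force at its end.
- r.sense(): the state, without advancing time (a new reading comes with each control period).
- r.capture(name): name is "scene" or "top"; returns a dict with "pixels" (384x512x3 uint8, red, green, blue), "z_map" (384x512 float32, m along the optical axis (not along the pixel's ray), 0 where there is no reading), "K" (3x3 intrinsics, pixels), "distortion" ([k1, k2, p1, p2, k3] as OpenCV has them; the pictures are not rectified), "world_from_camera" (4x4, takes a point from camera to world coordinates). Camera axes: x right, y up, looking along -z (the intrinsics and any distortion apply to the point x, -y, -z); pixel columns grow to the right and rows downward; lengths in m; the calibration is good to about 2 mm. A picture is of the moment at which its call begins.
- r.finish_job(): hands the job in; it is judged then, once.
The state is a dict: "time_s": time; "joints": joint angles; "joint_velocities": joint speeds; "effort": joint torques, N m; "tcp_pos": TCP position; "ee_rot": TCP orientation; "wrist_force": force on the tool from outside, world axes, zero at the start; "moment": the same for the moment, N m; "gripper_width": opening from 0.0 (shut) to 1.0 (fully open); "gripper_force": force on a finger pad.
Only numpy, scipy, OpenCV 4.12 (cv2) and the standard library are available. Lean on these libraries where they do the work, as an engineer would, in place of code of your own. Each camera call takes 0.05 s, during which the arm holds its last target. There are 200 camera calls.

### The job

Stand the wooden block with the round brass plate upright in the open compartment at the plain end of the aluminium tray and let go of it. Then turn the tray end for end, so that its orange slotted end leads, slide it between the guide rails under the microscope until it is fully home with the block still standing in it, and then swing the red gate fully shut behind it. Do not knock the microscope, and leave the block with the silvery plate and the other things on the bench where they are.

Things in the scene. Friction and masses are not known exactly. Their poses are not given: they have to be found in the camera images.
- tray: Open aluminium tray, 170 long (x) x 100 wide (y), walls 20 high, 5 thick; floor 5 thick; 0.25 to 0.4 kg. Origin: centre of its underside; z up. +x is its leading end (two orange prongs with a slot between), -x its plain end (one straight wall, 32 high). It starts flat on the bench the wrong way round, plain end towards the rails.
- slot_mouth (a point): Middle of the open mouth of the tray's slot, at tray x +85, y 0, 10 above the underside. The slot is 28 wide and 50 deep, cut through floor and end wall, with an orange prong 36 wide on either side.
- post_top (a point): Middle of the top of the tray's black grip post (tray x 0, y 0, 50 above the underside). The post is 20 x 20 square, its faces square to the tray's sides, and stands on the tray's floor; it can be gripped across either pair of faces.
- compartment (a point): Centre of the floor of the tray's open compartment, between post and plain end: tray x -55, y 0, 5 above the underside. Clear space: tray x -80 to -30, y -45 to 45.
- dock: Two fixed aluminium guide rails on the bench under the microscope. Origin: on the bench, where the centre of the tray's underside is when the tray is fully home; x is the slide-in direction, y across, z up. At home the tray's axes match these and its plain end is at x -85. Rails 28 high, 104 apart inside, straight from x -50 to a stop bar at x 86. The tray slides on the bench itself.
- rail_mouth (a point): Middle of the mouth of the rails, at dock x -85, y 0, on the bench. From here to x -50 orange flares 22 high narrow the way from about 124 to 104. Lips over the rails (from x -49 inward, undersides 24 above the bench) allow no loading from above.
- key_tip (a point): Outer tip of the orange key on the rails' centre line, at dock x 41, y 0, 8 above the bench. The key, 16 wide and 16 high, runs from there to the stop and enters the tray's slot; a tray put in plain end first stops on it 44 short.
- microscope: Fixed stereo microscope on a column behind the rails; same origin and axes as the dock. Its eyepieces reach out to x -75 at 300 to 365 above the bench; the column stands at x 215, y 0.
- panel_edge (a point): Middle of the lower outer edge of the flat white lamp panel under the microscope: x -95, y 0, 125 above the bench. The panel spans dock x -95 to 70, y -55 to 55, its underside 123 up. A vertical tool cannot follow the tray home below it: the hand must lean back, away from the microscope, by about 35 to 40 degrees.
- gate (a joint): Red gate, a flat arm 8 to 20 above the bench on a vertical hinge beside the mouth. 0 is shut (arm across the mouth at dock x -90 to -100, 5 behind the plain end of a tray at home); it grows as it opens (rad, to 3.0); at 1.57 the arm points along the dock's -x. It starts open, clear of the tray's way. A light friction (0.03 N m) keeps it where it is left.
- gate_hinge (a point): Point on the gate's vertical hinge axis, 14 above the bench, at dock x -95, y 62.
- gate_knob (a point): The gate's upright black knob, 14 in diameter, from 20 to 52 above the bench, the point 40 above the bench on its axis. It is 76.5 from the hinge axis: at dock x -110, y -13 when the gate is shut; at gate angle q it is at hinge + (-15 cos q - 75 sin q, 15 sin q - 75 cos q) in the dock's x, y.
- brass_block: Dark wooden holding block 26 (x) x 38 (y) x 30 high with a round brass-yellow plate (24 in diameter, 4 thick) on its top; origin: centre of its underside, z up; about 60 g. It stands on the bench at the start.
- steel_block: The same block with a silvery plate; not to be moved.
- green_dish: Green plastic dish, 90 in diameter, 28 high; origin: centre of its underside. Bystander.
- polish_tin: Small steel jar with blue cap, 64 in diameter, 40 high; origin: centre of its underside. Bystander.
- screwdriver: Screwdriver with a blue handle, about 160 long, lying on the bench. Bystander.
- graver_box: Black open box of gravers, 80 x 170 x 22 high; origin: centre of its underside. Bystander.
- hammer: Hammer about 220 long, lying on the bench. Bystander.
- scale: Black pocket scale with a steel pan, 150 x 210 x 27 high; origin: centre of its underside. Bystander.

How it is judged (in metres and radians):
On the way, in this order (a step that is already met when the one before it is completed fails the run):
1. the brass block stands in the tray's compartment, let go (x of brass_block in the frame of tray between -0.08 and -0.015 m and y of brass_block in the frame of tray between -0.045 and 0.045 m and z of brass_block in the frame of tray between 0.001 and 0.01 m and angle between brass_block's own z axis and vertical below 0.2 rad and contact force between the fingers and brass_block below 0.1 N), for 0.2 s.
2. the tray has been turned, slotted end towards the rails and in line with them (x of dock in the frame of tray above 0.05 m and angle between the x axis of tray and the x axis of dock, either way round below 0.12 rad and height (world z) of tray below 0.1 m), for 0.1 s.
3. the tray is in the rails and within 20 mm of home, block still standing in it (x of tray in the frame of dock between -0.02 and 0.006 m and x of tray in the frame of dock below 0.006 m and y of tray in the frame of dock between -0.006 and 0.006 m and height (world z) of tray below 0.006 m and angle between the x axis of tray and the x axis of dock, either way round below 0.06 rad and x of slot_mouth in the frame of dock above 0.06 m and x of brass_block in the frame of tray between -0.08 and -0.015 m and y of brass_block in the frame of tray between -0.045 and 0.045 m and z of brass_block in the frame of tray between 0.001 and 0.01 m and angle between brass_block's own z axis and vertical below 0.2 rad), for 0.2 s.
4. the gate is shut behind it (value of joint gate below 0.1 rad), for 0.2 s.
At the end, for the whole second after the job is handed in: The tray lies flat, slotted end inward and at rest, within 6 mm of fully home and in line with the rails within 0.06 rad; the brass block stands upright (within 0.2 rad) on the floor of its compartment; the gate is within 0.1 rad of shut (x of tray in the frame of dock between -0.006 and 0.006 m and y of tray in the frame of dock between -0.006 and 0.006 m and height (world z) of tray below 0.006 m and angle between the x axis of tray and the x axis of dock, either way round below 0.06 rad and x of slot_mouth in the frame of dock above 0.06 m and x of brass_block in the frame of tray between -0.08 and -0.015 m and y of brass_block in the frame of tray between -0.045 and 0.045 m and z of brass_block in the frame of tray between 0.001 and 0.01 m and angle between brass_block's own z axis and vertical below 0.2 rad and value of joint gate below 0.1 rad and linear speed of each of tray, brass_block below 0.01 m/s); the robot touches nothing.
It fails at once if the microscope is knocked (over 8 N) (contact force between microscope and anything else above 8 N).
It fails at once if the silver-plated block or another bystander is moved more than 30 mm (distance of any of steel_block, green_dish, polish_tin, screwdriver, graver_box, hammer, scale from where it was at the start of the episode above 0.03 m).
It also fails if it takes over 72 s, if anything falls off the work surface, if the arm or the gripper's body presses on something with over 40 N, if the wrist force passes 120 N, or if a joint passes its speed limit or range.

## Working session

There is one attempt and no reset: what is moved stays moved. The work goes in short steps, Python scripts to look and compute and a shell command to move; the robot and the scene stay as the last step left them, time stands still between calls to the robot, and variables do not carry over. Pictures are saved under pics/ and viewed, at most 10 in all, crops included, and the job is handed in when it is done.

```bash
ls; mkdir -p pics
python3 - <<'E'
from station import r
import cv2,numpy as np
for n in ["scene","top"]:
    c=r.capture(n); np.savez('pics/'+n+'0.npz',**c)
    cv2.imwrite('pics/%s0.png'%n,cv2.resize(c['pixels'][:,:,::-1],(800,600),interpolation=cv2.INTER_CUBIC))
    print(n,c['K'],c['distortion'],c['world_from_camera'])
s=r.sense();print(s)
E
```

```text
pics
station.py
steer.py
scene [[396.52502037   0.         259.04069037]
 [  0.         396.52502037 187.17978349]
 [  0.           0.           1.        ]] [-0.03479877  0.          0.          0.          0.        ] [[-0.99483196 -0.07828647  0.06465763  0.61434147]
 [ 0.10151093 -0.78075985  0.61653028  0.62867461]
 [ 0.00221611  0.61990748  0.78467178  0.93240356]
 [ 0.          0.          0.          1.        ]]
top [[381.17382383   0.         258.96851742]
 [  0.         381.17382383 193.30723451]
 [  0.           0.           1.        ]] [-0.03421979  0.          0.          0.          0.        ] [[ 0.04787493  0.97168785 -0.23136705  0.32095602]
 [-0.99885025  0.04714913 -0.00866865 -0.01629517]
 [ 0.00248553  0.23151604  0.97282791  1.09046128]
 [ 0.          0.          0.          1.        ]]
{'time_s': 0.1, 'joints': array([-5.34228091e+01,  2.20855020e+01,  3.87646281e-01, -2.56439938e-02,
       -6.84125580e+01, -1.48157575e+01]), 'joint_velocities': array([-0.082876  , -0.03428585,  0.29906271,  0.06465403,  0.02359651,
        0.0084169 ]), 'effort': array([ 1.06825468e-03, -3.91689885e+01,  1.87935233e+01,  4.23192501e+00,
        1.34347082e-02, -6.45507430e-05]), 'tcp_pos': array([ 0.23151845, -0.57994865,  0.22157741]), 'ee_rot': array([[-9.28796739e-01, -3.70588659e-01, -8.14123732e-04],
       [-3.70589542e-01,  9.28795008e-01,  1.79552723e-03],
       [ 9.07520301e-05,  1.96938558e-03, -9.99998057e-01]]), 'wrist_force': array([ 0.38827563, -0.45778876,  0.19807928]), 'moment': array([ 0.02667157, -0.00595036, -0.02449187]), 'gripper_force': 0.0, 'gripper_width': 1.0028496724695017}
```
View pics/scene0.png

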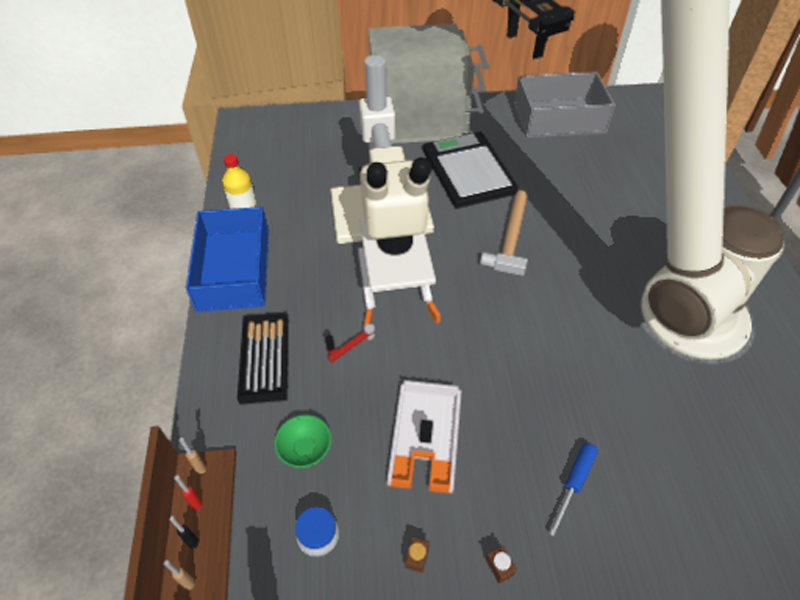

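View pics/top0.png

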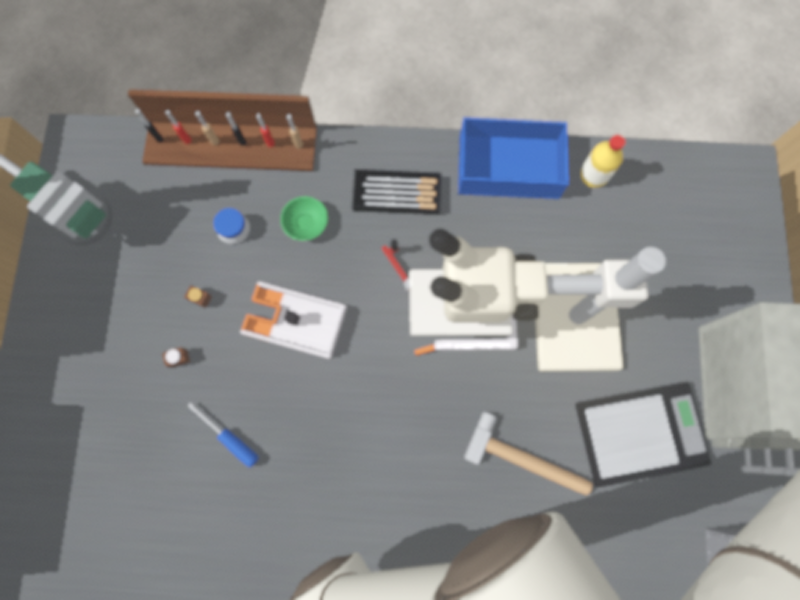

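The scene view shows the tray at (425,435), plain end towards the rails, with the brass block at (417,553), the silvery block at (502,563), the gate knob at (331,340) and the flares at (369,317) and (434,312). The top view (800x600) shows the tray at (293,320), brass block at (198,296), gate knob at (393,245) and panel at (460,302).

Create h.py:
```python
import cv2,numpy as np
from scipy.spatial.transform import Rotation as R
def cloud(c):
    """world xyz for every pixel from depth"""
    h,w=c['z_map'].shape
    uv=np.stack(np.meshgrid(np.arange(w),np.arange(h)),-1).reshape(-1,1,2).astype(np.float64)
    n=cv2.undistortPoints(uv,c['K'],c['distortion']).reshape(h,w,2)
    d=c['z_map'][...,None]
    p=np.concatenate([n[...,:1]*d,-n[...,1:]*d,-d],-1)
    T=c['world_from_camera']; P=p@T[:3,:3].T+T[:3,3]; P[c['z_map']==0]=np.nan
    return P
def ray(c,uv,z):
    n=cv2.undistortPoints(np.array(uv,float).reshape(-1,1,2),c['K'],c['distortion']).reshape(-1,2)
    T=c['world_from_camera'];d=np.c_[n[:,0],-n[:,1],-np.ones(len(n))]@T[:3,:3].T
    return T[:3,3]+d*((z-T[2,3])/d[:,2])[:,None]
def hsv(c): return cv2.cvtColor(np.ascontiguousarray(c['pixels']),cv2.COLOR_RGB2HSV)
```

```bash
cat > m.py <<'E'
from h import *
for n in ['scene','top']:
    c=dict(np.load('pics/%s0.npz'%n)); P=cloud(c); H=hsv(c)
    print(n,'bench z',np.nanmedian(P[...,2][200:350,100:400]))
    def blobs(name,m,minA=12):
        k,l,s,cc=cv2.connectedComponentsWithStats(m.astype(np.uint8))
        for i in range(1,k):
            if s[i,4]>=minA:
                q=P[l==i]; q=q[~np.isnan(q[:,0])]
                if len(q): print(name,s[i],cc[i].round(1),'xyz',np.median(q,0).round(4),'zr',np.percentile(q[:,2],[5,95]).round(3), 'rect',[np.round(v,4) for v in cv2.minAreaRect(q[:,:2].astype(np.float32))])
    h,s,v=H[...,0],H[...,1],H[...,2]
    blobs('orange',(h>5)&(h<16)&(s>190)&(v>120))
    blobs('yellow',(h>14)&(h<26)&(s>110)&(v>100))
    blobs('red',((h<4)|(h>174))&(s>180)&(v>70))
    z=P[...,2]
    w=(s<60)&(v>130)
    blobs('white.11-.14',w&(z>.11)&(z<.145),100)
    blobs('tray',w&(z>.003)&(z<.045),30)
    blobs('dark',(v<40)&(z>.03)&(z<.07),6)
E
python3 m.py
```

```text
scene bench z 0.00032642928470538735
orange [274 194   7  12  40] [277.2 199.3] xyz [ 0.4919 -0.0403  0.0183] zr [0.007 0.023] rect [array([ 0.4912, -0.0426]), array([0.0056, 0.0369]), np.float64(17.406)]
orange [234 198   3   9  18] [235.3 202.3] xyz [ 0.6122 -0.0377  0.0218] zr [0.019 0.024] rect [array([ 0.6129, -0.0389]), array([0.0283, 0.0059]), np.float64(86.1974)]
orange [264 289  14   4  37] [270.7 290.6] xyz [0.5426 0.2328 0.018 ] zr [0.01  0.022] rect [array([0.5439, 0.2329]), array([0.0087, 0.0317]), np.float64(84.7119)]
orange [251 292  14  20 216] [257.4 301.8] xyz [0.5784 0.2538 0.0061] zr [0.003 0.021] rect [array([0.5775, 0.2525]), array([0.0479, 0.0277]), np.float64(77.1884)]
orange [275 294  13  21 219] [281.3 304.6] xyz [0.5213 0.2664 0.0061] zr [0.003 0.021] rect [array([0.5209, 0.2657]), array([0.0479, 0.0273]), np.float64(76.6448)]
yellow [ 117    0  104  114 6943] [166.1  37.1] xyz [ 0.8492 -0.9328  0.016 ] zr [-0.138  0.163] rect [array([ 1.0497, -1.1423]), array([0.4503, 0.9875]), np.float64(52.9579)]
yellow [ 465    0   47  102 1664] [485.5  42.8] xyz [-0.60
[... 9091 characters left out ...]
([0.1243, 0.1468]), np.float64(12.798)]
tray [430 253  22  38 400] [440.5 273.3] xyz [ 0.367  -0.5201  0.0257] zr [0.022 0.029] rect [array([ 0.3764, -0.5184]), array([0.1005, 0.0395]), np.float64(14.1658)]
tray [120 258  22  20  78] [130.5 267.1] xyz [0.35   0.3409 0.0155] zr [0.003 0.019] rect [array([0.3459, 0.3432]), array([0.0864, 0.0153]), np.float64(52.4188)]
tray [297 260  20  37 344] [306.8 280.4] xyz [ 0.3349 -0.1497  0.0251] zr [0.012 0.029] rect [array([ 0.3402, -0.1545]), array([0.037 , 0.1022]), np.float64(71.9807)]
tray [450 339  11  21 127] [455.2 348.4] xyz [ 0.1773 -0.55    0.0198] zr [0.004 0.042] rect [array([ 0.1721, -0.5496]), array([0.0093, 0.0524]), np.float64(82.47)]
```

Run:
```python
from h import *
C={n:dict(np.load('pics/%s0.npz'%n)) for n in ['scene','top']}
tiles=[]
for n,c in C.items():
    P=cloud(c)
    def f(name,cx,cy,rad,z0,z1):
        m=(np.hypot(P[...,0]-cx,P[...,1]-cy)<rad)&(P[...,2]>z0)&(P[...,2]<z1)
        q=P[m]; b=cv2.minAreaRect(q[:,:2].astype(np.float32))
        print(n,name,len(q),q.mean(0).round(4),[np.round(v,4) for v in b])
    f('block top',.571,.381,.035,.026,.04); f('block all',.571,.381,.035,.012,.04)
    f('plate',.571,.381,.035,.0325,.04)
    f('post',.5365,.199,.022,.044,.06)
    f('panel',.553,-.096,.12,.132,.143)
    f('knob',.682,.026,.02,.046,.06)
    m=np.hypot(P[...,0]-.571,P[...,1]-.381)<.04
    ys,xs=np.where(m); y0,x0=ys.min()-4,xs.min()-4
    print(n,'crop',x0,y0)
    tiles.append(cv2.resize(c['pixels'][y0:y0+36,x0:x0+40,::-1],(400,360),interpolation=cv2.INTER_NEAREST))
cv2.imwrite('pics/blk.png',np.hstack(tiles))
```

```text
scene block top 186 [0.5705 0.3822 0.031 ] [array([0.5704, 0.3812]), array([0.0372, 0.0239]), np.float64(68.5157)]
scene block all 210 [0.5706 0.3836 0.0298] [array([0.5702, 0.3814]), array([0.0373, 0.0243]), np.float64(67.6183)]
scene plate 60 [0.5707 0.3812 0.0341] [array([0.5706, 0.3811]), array([0.0212, 0.0197]), np.float64(85.6916)]
scene post 65 [0.5349 0.201  0.0489] [array([0.5346, 0.2004]), array([0.0204, 0.0195]), np.float64(81.5314)]
scene panel 1159 [ 0.555  -0.06    0.1381] [array([ 0.5535, -0.0944]), array([0.1105, 0.1673]), np.float64(3.2018)]
scene knob 22 [0.6802 0.0236 0.0502] [array([0.68  , 0.0233]), array([0.0114, 0.0115]), np.float64(5.8812)]
scene crop 245 335
top block top 118 [0.5677 0.378  0.032 ] [array([0.5687, 0.3789]), array([0.0375, 0.0259]), np.float64(66.3195)]
top block all 140 [0.5667 0.3761 0.03  ] [array([0.5683, 0.3787]), array([0.0387, 0.0263]), np.float64(67.9687)]
top plate 50 [0.5688 0.3794 0.0348] [array([0.5685, 0.3801]), array([0.0322, 0.0243]), np.float64(56.8662)]
top post 54 [0.5337 0.1963 0.0498] [array([0.5338, 0.1966]), array([0.0205, 0.02  ]), np.float64(75.5728)]
top panel 1127 [ 0.5341 -0.066   0.139 ] [array([ 0.5527, -0.0969]), array([0.1092, 0.1639]), np.float64(3.1374)]
top knob 18 [0.6794 0.0199 0.0521] [array([0.6795, 0.0199]), array([0.012 , 0.0101]), np.float64(42.9698)]
top crop 110 174
```

View pics/blk.png

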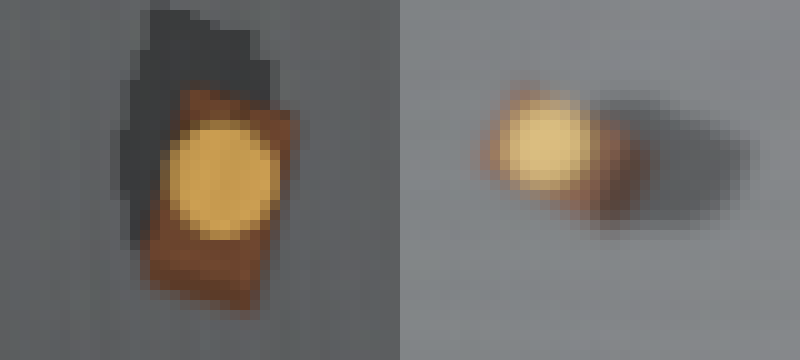

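The crop shows the brass block upright: plate at (220,180) and block long axis about 68° in world. Heading there over the free side of the bench.

```bash
cat > wp.py <<'E'
# usage: wp.py "[[x,y,z,a,lean],...]"  a=world angle of tool y, lean about tool y (deg). prints tool-frame deltas
import sys,json
from h import *
from station import r
def rot(a,L):
    a=np.radians(a); x=np.array([-np.sin(a),np.cos(a),0]);y=np.array([np.cos(a),np.sin(a),0])
    return np.c_[x,y,[0,0,-1]]@R.from_euler('y',L,degrees=True).as_matrix()
s=r.sense(); p,M=s['tcp_pos'],R.from_matrix(s['ee_rot']).as_matrix()
ya=np.degrees(np.arctan2(M[1,1],M[0,1]))
print('t',round(s['time_s'],2),'p',p.round(4),'a',ya.round(2),'z',M[:,2].round(3),'j',np.round(s['joints'],1),'F',s['wrist_force'].round(1),'g',round(s['gripper_width'],3),round(s['gripper_force'],1))
for x,y,z,a,L in json.loads(sys.argv[1]):
    q=np.array([x,y,z]);N=rot(a,L)
    d=M.T@(q-p); w=np.degrees(R.from_matrix(M.T@N).as_rotvec())
    print('d',d.round(4).tolist(),'r',w.round(2).tolist(),'rows',max(np.linalg.norm(d)/.05,np.linalg.norm(w)/8.59).round(1))
    p,M=q,N
E
python3 wp.py "[[0.34,-0.3,0.25,-208,0],[0.37,0.05,0.25,-150,0],[0.5697,0.3803,0.15,-112,0],[0.5697,0.3803,0.010,-112,0]]"
```

```text
t 0.1 p [ 0.2315 -0.5799  0.2216] a 111.75 z [-0.001  0.002 -1.   ] j [-53.4  22.1   0.4  -0.  -68.4 -14.8] F [ 0.4 -0.5  0.2] g 1.003 0.0
d [-0.2045, 0.2199, -0.028] r [0.11, 0.03, -40.25] rows 6.0
d [-0.3231, 0.1378, 0.0] r [0.0, 0.0, -58.0] rows 7.0
d [-0.1862, -0.3381, 0.1] r [0.0, 0.0, -38.0] rows 8.0
d [0.0, 0.0, 0.14] r [0.0, 0.0, 0.0] rows 2.8
```

```bash
python3 steer.py '[[1,-0.204,0.22,-0.028,0,0,-40],[1,-0.204,0.22,-0.028,0,0,-40],[1,-0.204,0.22,-0.028,0,0,-40],[1,-0.204,0.22,-0.028,0,0,-40],[1,-0.204,0.22,-0.028,0,0,-40],[1,-0.204,0.22,-0.028,0,0,-40]]'
python3 steer.py '[[1,-0.323,0.138,0,0,0,-58],[1,-0.323,0.138,0,0,0,-58],[1,-0.323,0.138,0,0,0,-58],[1,-0.323,0.138,0,0,0,-58],[1,-0.323,0.138,0,0,0,-58],[1,-0.323,0.138,0,0,0,-58],[1,-0.323,0.138,0,0,0,-58],[1,-0.323,0.138,0,0,0,-58]]'
python3 wp.py "[[0.5697,0.3803,0.15,-112,0],[0.5697,0.3803,0.010,-112,0]]"
```

```text
time_s: 0.7
tcp_pos: [0.3392, -0.2998, 0.2504]
ee_rot: [[-0.472, -0.882, -0.0], [-0.882, 0.472, 0.0], [-0.0, 0.0, -1.0]]
wrist_force: [1.5, 0.4, -0.2]
gripper_width: 1.003
gripper_force: 0.0
time_s: 1.5
tcp_pos: [0.3707, 0.0528, 0.2505]
ee_rot: [[0.505, -0.863, 0.001], [-0.863, -0.505, 0.001], [-0.0, -0.001, -1.0]]
wrist_force: [-0.8, -0.3, -0.2]
gripper_width: 1.004
gripper_force: 0.0
t 1.5 p [0.3707 0.0528 0.2505] a -149.64 z [ 0.001  0.001 -1.   ] j [ 33.4  -5.  -28.2  -0.  -66.7  -3. ] F [-0.8 -0.3 -0.2] g 1.004 0.0
d [-0.182, -0.3371, 0.101] r [-0.08, -0.0, -37.64] rows 7.9
d [0.0, 0.0, 0.14] r [0.0, 0.0, 0.0] rows 2.8
```

```bash
python3 steer.py '[[1,-0.182,-0.337,0.101,0,0,-37.6],[1,-0.182,-0.337,0.101,0,0,-37.6],[1,-0.182,-0.337,0.101,0,0,-37.6],[1,-0.182,-0.337,0.101,0,0,-37.6],[1,-0.182,-0.337,0.101,0,0,-37.6],[1,-0.182,-0.337,0.101,0,0,-37.6],[1,-0.182,-0.337,0.101,0,0,-37.6],[1,-0.182,-0.337,0.101,0,0,-37.6]]'
python3 steer.py '[[1,0,0,0,0,0,0],[1,0,0,0,0,0,0]]' >/dev/null
python3 wp.py "[[0.5697,0.3803,0.011,-112,0]]"
```

```text
time_s: 2.3
tcp_pos: [0.5736, 0.3741, 0.1478]
ee_rot: [[0.923, -0.386, -0.001], [-0.386, -0.923, -0.001], [-0.001, 0.002, -1.0]]
wrist_force: [0.2, -0.9, 0.9]
gripper_width: 1.0
gripper_force: 0.0
t 2.5 p [0.5724 0.3727 0.147 ] a -112.68 z [-0.003 -0.003 -1.   ] j [ 46.6  30.9   3.8  -0.  -63.2  20.7] F [-0.7 -1.3  0.6] g 0.997 0.0
d [-0.0052, -0.0065, 0.136] r [0.23, 0.1, -0.68] rows 2.7
```

```bash
python3 steer.py '[[1,-0.005,-0.0065,0.10,0.2,0,-0.7],[1,-0.005,-0.0065,0.10,0.2,0,-0.7],[1,-0.005,-0.0065,0.10,0.2,0,-0.7],[1,-0.005,-0.0065,0.12,0.2,0,-0.7],[1,-0.005,-0.0065,0.136,0.2,0,-0.7],[1,-0.005,-0.0065,0.136,0.2,0,-0.7]]' >/dev/null
python3 wp.py "[[0.5697,0.3803,0.011,-112,0]]"
```

```text
t 3.1 p [0.5699 0.38   0.0134] a -112.0 z [-0.     0.002 -1.   ] j [ 47.1  38.6  -3.4  -0.1 -48.   20.9] F [-0.7 -0.1 -0.2] g 0.995 0.0
d [-0.0003, -0.0002, 0.0024] r [-0.09, 0.06, 0.0] rows 0.0
```

```bash
python3 steer.py '[[1,0,0,0.002,0,0,0],[0.3,0,0,0.002,0,0,0],[0.3,0,0,0.002,0,0,0],[0.3,0,0,0.002,0,0,0],[0.3,0,0,0.002,0,0,0],[0.3,0,0,0.002,0,0,0],[0.3,0,0,0.002,0,0,0],[0.3,0,0,0.002,0,0,0]]'
python3 wp.py "[[0.5697,0.3803,0.13,-112,0]]"
```

```text
time_s: 3.9
tcp_pos: [0.5705, 0.3813, 0.0114]
ee_rot: [[0.928, -0.374, 0.001], [-0.374, -0.928, 0.003], [-0.0, -0.003, -1.0]]
wrist_force: [-0.7, -0.4, 1.3]
gripper_width: 0.446
gripper_force: 0.2
t 3.9 p [0.5705 0.3813 0.0114] a -111.94 z [ 0.001  0.003 -1.   ] j [ 47.2  38.8  -3.3  -0.1 -47.7  20.9] F [-0.7 -0.4  1.3] g 0.446 0.2
d [-0.0003, 0.0008, -0.1186] r [-0.19, 0.0, 0.06] rows 2.4
```

```bash
python3 steer.py '[[0,0,0,0,0,0,0],[0,0,0,0,0,0,0],[0,0,0,0,0,0,0],[0,0,0,0,0,0,0],[0,0,0,-0.05,0,0,0],[0,0,0,-0.1,0,0,0],[0,0,0,-0.11,0,0,0],[0,0,0,-0.11,0,0,0]]'
python3 steer.py '[[0,0,0,0,0,0,0]]' >/dev/null
python3 wp.py "[[0.545,0.26,0.13,-62,0],[0.523,0.1455,0.10,-12,0]]"
```

```text
time_s: 4.7
tcp_pos: [0.5715, 0.3822, 0.1247]
ee_rot: [[0.928, -0.374, 0.006], [-0.374, -0.928, 0.008], [0.002, -0.01, -1.0]]
wrist_force: [-0.5, 0.3, -1.4]
gripper_width: 0.436
gripper_force: 30.0
t 4.8 p [0.5694 0.3804 0.1201] a -111.98 z [-0.001  0.002 -1.   ] j [ 47.2  32.2   2.1  -0.1 -59.8  20.9] F [ 0.2 -1.4 -1.6] g 0.433 30.0
d [0.0224, 0.1208, -0.0102] r [-0.14, 0.04, -49.97] rows 5.8
d [-0.0732, 0.0908, 0.03] r [0.0, 0.0, -50.0] rows 5.8
```

```bash
python3 steer.py '[[0,0.0224,0.121,-0.01,0,0,-50],[0,0.0224,0.121,-0.01,0,0,-50],[0,0.0224,0.121,-0.01,0,0,-50],[0,0.0224,0.121,-0.01,0,0,-50],[0,0.0224,0.121,-0.01,0,0,-50],[0,0.0224,0.121,-0.01,0,0,-50]]' >/dev/null
python3 steer.py '[[0,-0.073,0.091,0.03,0,0,-50],[0,-0.073,0.091,0.03,0,0,-50],[0,-0.073,0.091,0.03,0,0,-50],[0,-0.073,0.091,0.03,0,0,-50],[0,-0.073,0.091,0.03,0,0,-50],[0,-0.073,0.091,0.03,0,0,-50],[0,-0.073,0.091,0.03,0,0,-50],[0,-0.073,0.091,0.03,0,0,-50]]' >/dev/null
python3 wp.py "[[0.523,0.1455,0.05,-12,0]]"
python3 - <<'E'
from h import *
from station import r
c=r.capture('scene');np.savez('pics/s1.npz',**c)
cv2.imwrite('pics/s1.png',cv2.resize(c['pixels'][180:330,180:380,::-1],(800,600),interpolation=cv2.INTER_CUBIC))
E
```

```text
t 6.2 p [0.5235 0.1453 0.099 ] a -12.1 z [-0.002  0.002 -1.   ] j [ 32.5  21.3 -20.5  -0.2 -48.2 135.5] F [ 0.9  0.9 -1.4] g 0.428 30.0
d [0.0, -0.0004, 0.049] r [-0.11, -0.08, -0.1] rows 1.0
```

View pics/s1.png

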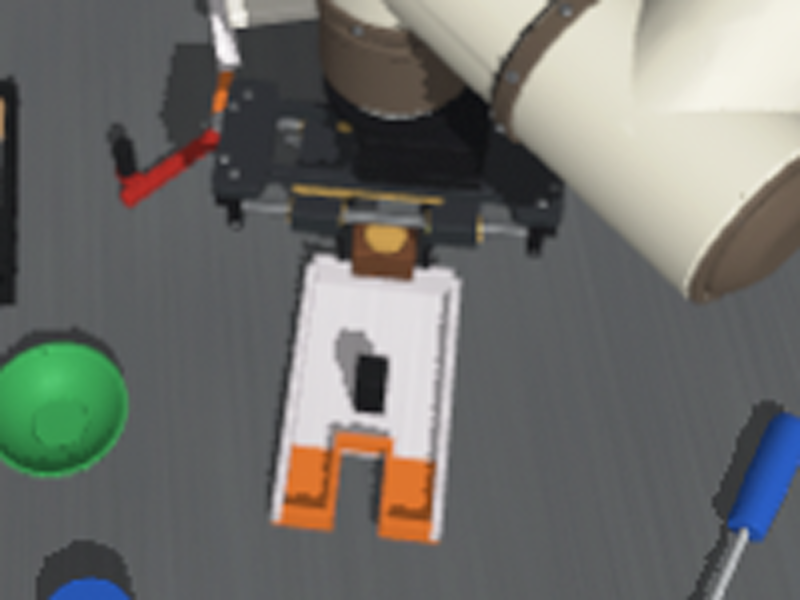

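The view shows the block held square to the tray at (385,245) above the compartment, with the tray undisturbed. Lowering it.

```bash
python3 steer.py '[[0,0,0,0.05,0,0,-0.1],[0,0,0,0.07,0,0,-0.1],[0,0,0,0.0815,0,0,-0.1],[0,0,0,0.0815,0,0,-0.1],[0,0,0,0.0815,0,0,-0.1]]' 
python3 wp.py "[[0.523,0.1455,0.0165,-12,0]]"
```

```text
time_s: 6.75
tcp_pos: [0.5251, 0.1465, 0.0195]
ee_rot: [[0.205, 0.979, 0.002], [0.979, -0.205, 0.004], [0.004, 0.002, -1.0]]
wrist_force: [0.2, 0.7, -0.6]
gripper_width: 0.433
gripper_force: 30.0
t 6.75 p [0.5251 0.1465 0.0195] a -11.85 z [ 0.002  0.004 -1.   ] j [ 32.6  27.8 -24.6  -0.2 -37.4 135.7] F [ 0.2  0.7 -0.6] g 0.433 30.0
d [-0.0014, -0.0018, 0.003] r [0.09, -0.23, 0.15] rows 0.1
```

```bash
python3 steer.py '[[0,0,-0.001,0.002,0,0,0],[0,0,-0.001,0.0025,0,0,0],[0,0,-0.001,0.0025,0,0,0],[0.62,0,-0.001,0.0025,0,0,0],[0.62,0,-0.001,0.0025,0,0,0],[0.62,0,-0.001,0.0025,0,0,0],[0.62,0,-0.001,0.0025,0,0,0]]' 
python3 wp.py "[[0.523,0.1455,0.0165,-12,0]]"
```

```text
time_s: 7.45
tcp_pos: [0.5235, 0.1463, 0.0167]
ee_rot: [[0.205, 0.979, 0.001], [0.979, -0.205, 0.003], [0.004, 0.001, -1.0]]
wrist_force: [-0.2, -0.4, -0.6]
gripper_width: 0.606
gripper_force: 0.0
t 7.45 p [0.5235 0.1463 0.0167] a -11.84 z [ 0.001  0.003 -1.   ] j [ 32.6  27.9 -24.9  -0.2 -37.  135.7] F [-0.2 -0.4 -0.6] g 0.606 0.0
d [-0.0009, -0.0004, 0.0002] r [0.04, -0.2, 0.16] rows 0.0
```

Released. Raise, open, and look for the block and tray.

```bash
python3 steer.py '[[0.62,0,0,-0.04,0,0,0],[0.62,0,0,-0.09,0,0,0],[0.62,-0.02,0,-0.14,0,0,0],[0.62,-0.07,0,-0.16,0,0,0],[0.62,-0.1,0,-0.16,0,0,0],[0.62,-0.1,0,-0.16,0,0,0]]' >/dev/null
cat > look.py <<'E'
from h import *
from station import r
import sys
for n in ['scene','top']:
    c=r.capture(n);P=cloud(c)
    if n=='scene':cv2.imwrite('pics/%s.png'%sys.argv[1],cv2.resize(c['pixels'][180:330,180:380,::-1],(800,600),interpolation=cv2.INTER_CUBIC))
    H=hsv(c);h,s,v=H[...,0],H[...,1],H[...,2];z=P[...,2]
    X,Y=P[...,0],P[...,1]; reg=(X>.4)&(X<.66)&(Y>-.12)&(Y<.31)
    def f(name,m):
        q=P[m&reg]
        if len(q)>8: print(n,name,len(q),q.mean(0).round(4),[np.round(t,4) for t in cv2.minAreaRect(q[:,:2].astype(np.float32))])
    k=(h>14)&(h<26)&(s>110)&(v>100)&(z>.03)&(z<.06); f('plate',k)
    f('post',(v<45)&(z>.044)&(z<.06))
    f('tray',(((s<60)&(v>130))|((h>5)&(h<16)&(s>190)&(v>110)))&(z>.0035)&(z<.036)&(Y>.0))
    for side in (0,1):
        k,l,st,cc=cv2.connectedComponentsWithStats(((h>5)&(h<16)&(s>170)&(v>110)&(z>.003)&(z<.036)&reg).astype(np.uint8))
    for i in range(1,k):
        if st[i,4]>25:f('orange',l==i)
E
python3 look.py s2; python3 wp.py "[[0.534,0.1985,0.10,-12,0]]"
```

```text
scene plate 76 [0.5238 0.1497 0.0377] [array([0.5242, 0.15  ]), array([0.0232, 0.0248]), np.float64(71.4227)]
scene post 50 [0.5365 0.2019 0.0487] [array([0.5362, 0.2008]), array([0.0187, 0.0151]), np.float64(77.0498)]
scene tray 1662 [0.5351 0.1993 0.0112] [array([0.5358, 0.199 ]), array([0.1711, 0.1   ]), np.float64(76.5484)]
scene orange 50 [ 0.4914 -0.0426  0.0161] [array([ 0.4904, -0.0436]), array([0.0076, 0.0371]), np.float64(19.6207)]
scene orange 486 [0.5489 0.2582 0.0101] [array([0.5489, 0.2558]), array([0.0544, 0.0874]), np.float64(76.5484)]
top tray 353 [0.4955 0.1718 0.0099] [array([0.4829, 0.1944]), array([0.0649, 0.1459]), np.float64(20.6387)]
t 8.15 p [0.5026 0.0473 0.1766] a -11.93 z [ 0.002  0.004 -1.   ] j [ 23.7  12.7 -20.1  -0.2 -57.  144.4] F [-1.2  0.5  0.1] g 0.617 0.0
d [0.1541, -0.0007, 0.0772] r [0.07, -0.23, 0.07] rows 3.4
```

View pics/s2.png

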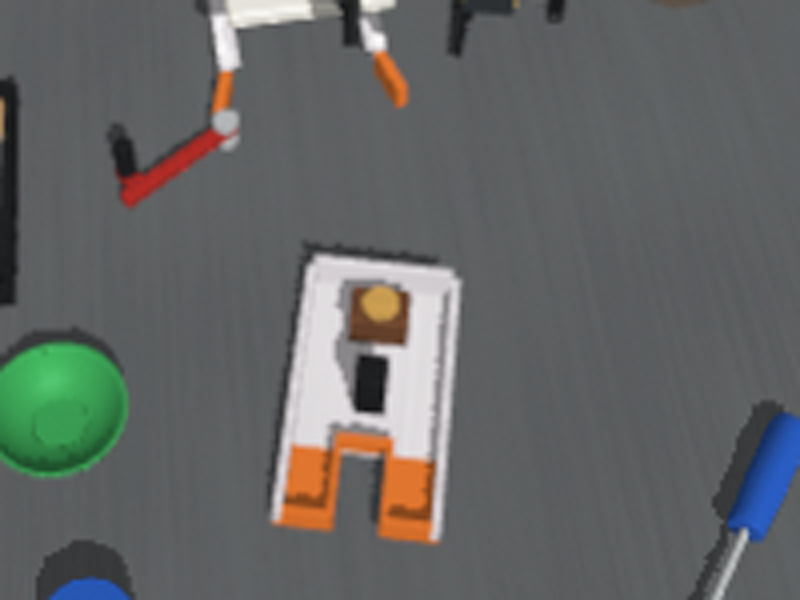

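The block stands upright in the compartment at (380,315), and the tray hasn't moved. Next: grip the post.

```bash
python3 steer.py '[[0.6,0.154,0,0.03,0,0,1],[0.6,0.154,0,0.03,0,0,1],[0.6,0.154,0,0.03,0,0,1],[0.6,0.154,0,0.077,0,0,1],[0.6,0.154,0,0.077,0,0,1],[0.6,0.154,0,0.077,0,0,1]]' >/dev/null; python3 wp.py "[[0.535,0.1985,0.018,-13,0]]"
```

```text
t 8.75 p [0.534  0.1993 0.0986] a -12.72 z [-0.001  0.001 -1.   ] j [ 3.670e+01  2.360e+01 -1.680e+01 -1.000e-01 -4.970e+01  1.306e+02] F [0.2 0.2 0.1] g 0.601 0.0
d [-0.0006, 0.0013, 0.0806] r [-0.07, -0.02, 0.28] rows 1.6
```

```bash
python3 steer.py '[[0.6,0,0.0013,0.04,0,0,0],[0.6,0,0.0013,0.06,0,0,0],[0.6,0,0.0013,0.08,0,0,0],[0.6,0,0.0013,0.08,0,0,0],[0,0,0.0013,0.08,0,0,0],[0,0,0.0013,0.08,0,0,0],[0,0,0.0013,0.08,0,0,0],[0,0,0.0013,0.08,0,0,0]]' >/dev/null; python3 steer.py '[[0,0,0,0,0,0,0],[0,0,0,0,0,0,0],[0,0,0,0,0,0,0],[0,0,0,0,0,0,0]]' >/dev/null; python3 wp.py "[[0.535,0.1985,0.018,-13,0]]"
```

```text
t 9.95 p [0.5362 0.199  0.0205] a -12.82 z [ 0.002  0.004 -1.   ] j [ 3.650e+01  2.960e+01 -2.070e+01 -1.000e-01 -3.950e+01  1.307e+02] F [-0.1 -0.4  5.5] g 0.227 30.0
d [-0.0008, -0.0011, 0.0025] r [0.08, -0.23, 0.18] rows 0.1
```

```bash
python3 steer.py '[[0,0,0,-0.01,0,0,0],[0,0,0,-0.025,0,0,0],[0,0,0,-0.045,0,0,0],[0,0,0,-0.06,0,0,0],[0,0,0,-0.065,0,0,0],[0,0,0,-0.065,0,0,0]]'; python3 wp.py "[[0.538,0.16,0.083,-67,0],[0.54,0.12,0.083,-122,0],[0.5433,0.0816,0.083,-176.8,0]]"
```

```text
time_s: 10.55
tcp_pos: [0.5354, 0.1986, 0.0848]
ee_rot: [[0.223, 0.975, 0.001], [0.975, -0.223, 0.004], [0.004, 0.0, -1.0]]
wrist_force: [0.1, 0.1, -4.3]
gripper_width: 0.228
gripper_force: 30.0
t 10.55 p [0.5354 0.1986 0.0848] a -12.86 z [ 0.001  0.004 -1.   ] j [ 36.5  24.6 -17.5  -0.2 -47.7 130.7] F [ 0.1  0.1 -4.3] g 0.228 30.0
d [-0.0371, 0.0111, 0.0016] r [-0.09, -0.21, 54.14] rows 6.3
d [-0.0138, 0.0376, 0.0] r [0.0, 0.0, 55.0] rows 6.4
d [0.0231, 0.0308, 0.0] r [0.0, 0.0, 54.8] rows 6.4
```

```bash
python3 steer.py '[[0,-0.004,0.001,0,0,0,4],[0,-0.008,0.002,0,0,0,11],[0,-0.013,0.004,0,0,0,18],[0,-0.018,0.006,0,0,0,26],[0,-0.023,0.008,0,0,0,33],[0,-0.028,0.01,0,0,0,40],[0,-0.033,0.011,0,0,0,47],[0,-0.037,0.011,0,0,0,54]]' >/dev/null
python3 steer.py '[[0,-0.002,0.004,0,0,0,7],[0,-0.003,0.009,0,0,0,14],[0,-0.005,0.014,0,0,0,21],[0,-0.007,0.019,0,0,0,28],[0,-0.009,0.024,0,0,0,35],[0,-0.011,0.029,0,0,0,42],[0,-0.013,0.034,0,0,0,49],[0,-0.014,0.038,0,0,0,55]]' >/dev/null
python3 steer.py '[[0,0.003,0.004,0,0,0,7],[0,0.006,0.008,0,0,0,14],[0,0.009,0.012,0,0,0,21],[0,0.012,0.016,0,0,0,29],[0,0.015,0.02,0,0,0,37],[0,0.018,0.024,0,0,0,44],[0,0.021,0.028,0,0,0,51],[0,0.023,0.031,0,0,0,55]]' >/dev/null
python3 steer.py '[[0,0,0,0,0,0,0],[0,0,0,0,0,0,0]]'
python3 wp.py "[[0.5433,0.0816,0.020,-176.8,0]]"
```

```text
time_s: 13.15
tcp_pos: [0.5428, 0.081, 0.0834]
ee_rot: [[0.056, -0.998, -0.001], [-0.998, -0.056, 0.003], [-0.003, 0.001, -1.0]]
wrist_force: [-0.0, 0.2, -4.2]
gripper_width: 0.23
gripper_force: 30.0
t 13.15 p [0.5428 0.081  0.0834] a -176.77 z [-0.001  0.003 -1.   ] j [ 25.3  22.9 -20.7  -0.2 -46.4 -22. ] F [-0.   0.2 -4.2] g 0.23 30.0
d [-0.0005, -0.0006, 0.0634] r [0.04, 0.15, 0.03] rows 1.3
```

```bash
python3 steer.py '[[0,0,0,0.02,0,0.1,0],[0,0,0,0.04,0,0.1,0],[0,0,0,0.055,0,0.1,0],[0,0,0,0.0615,0,0.1,0],[0,0,0,0.063,0,0.1,0],[0,0,0,0.063,0,0.1,0]]';python3 steer.py '[[0.6,0,0,0,0,0,0],[0.6,0,0,0,0,0,0],[0.6,0,0,0,0,0,0],[0.6,0,0,-0.04,0,0,0],[0.6,0,0,-0.09,0,0,0],[0.6,-0.05,0,-0.1,0,0,0],[0.6,-0.1,0,-0.1,0,0,0],[0.6,-0.1,0,-0.1,0,0,0]]';  python3 look.py s3; python3 wp.py "[[0.5433,0.0816,0.12,-176.8,0]]"
```

```text
time_s: 13.75
tcp_pos: [0.544, 0.0816, 0.0217]
ee_rot: [[0.056, -0.998, 0.002], [-0.998, -0.056, 0.002], [-0.002, -0.002, -1.0]]
wrist_force: [0.2, 1.6, -4.1]
gripper_width: 0.229
gripper_force: 30.0
time_s: 14.55
tcp_pos: [0.539, 0.1861, 0.1235]
ee_rot: [[0.061, -0.998, 0.006], [-0.998, -0.06, 0.005], [-0.004, -0.007, -1.0]]
wrist_force: [0.4, 0.1, -0.3]
gripper_width: 0.597
gripper_force: 0.0
scene plate 65 [0.5404 0.1371 0.0378] [array([0.5396, 0.1366]), array([0.0241, 0.022 ]), np.float64(10.4469)]
scene tray 503 [0.5388 0.1453 0.015 ] [array([0.5423, 0.0871]), array([0.1002, 0.1694]), np.float64(3.066)]
top plate 23 [0.5372 0.1297 0.0378] [array([0.5398, 0.1313]), array([0.0248, 0.0147]), np.float64(4.1171)]
top tray 1191 [0.5401 0.1026 0.011 ] [array([0.5445, 0.0868]), array([0.1107, 0.171 ]), np.float64(1.6707)]
t 14.65 p [0.5378 0.1823 0.1221] a -176.71 z [ 0.002  0.002 -1.   ] j [ 35.1  21.8 -15.7  -0.  -52.3 -31.7] F [-0.8 -0.2 -0.5] g 0.597 0.0
d [0.1009, 0.0003, 0.0019] r [-0.14, 0.11, 0.09] rows 2.0
```

View pics/s3.png

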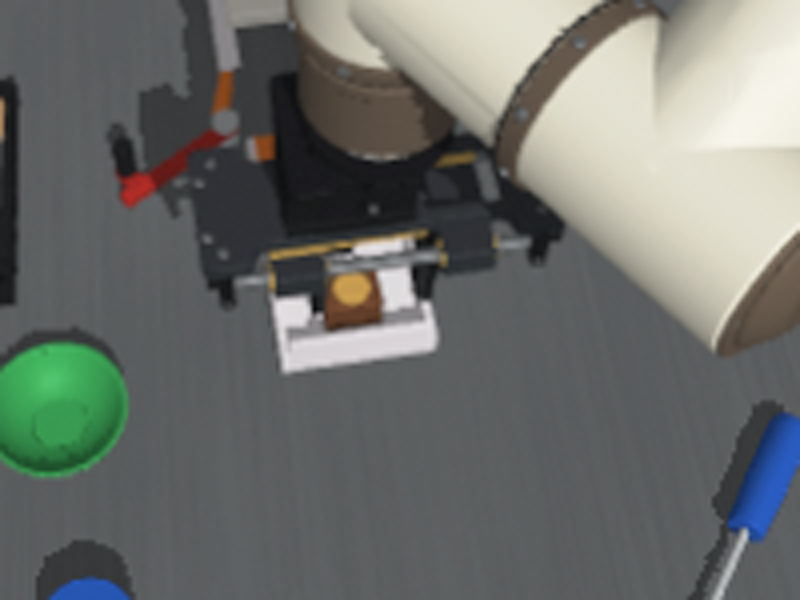

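The tray is turned at (355,320): plain end nearest the camera, block still upright, in line with the rails to about 1 mm. Next, regrip with the hand leaned back.

```bash
python3 wp.py "[[0.5405,0.15,0.135,-176.8,38],[0.5446,0.0699,0.022,-176.8,38]]"
```

```text
t 14.65 p [0.5378 0.1823 0.1221] a -176.71 z [ 0.002  0.002 -1.   ] j [ 35.1  21.8 -15.7  -0.  -52.3 -31.7] F [-0.8 -0.2 -0.5] g 0.597 0.0
d [0.0324, -0.0009, -0.0129] r [-0.16, 38.11, 0.04] rows 4.4
d [-0.0064, 0.0004, 0.1384] r [0.0, 0.0, 0.0] rows 2.8
```

```bash
python3 steer.py '[[0.6,0.0324,-0.001,-0.013,-0.1,38,0],[0.6,0.0324,-0.001,-0.013,-0.1,38,0],[0.6,0.0324,-0.001,-0.013,-0.1,38,0],[0.6,0.0324,-0.001,-0.013,-0.1,38,0],[0.6,0.0324,-0.001,-0.013,-0.1,38,0],[0.6,0.0324,-0.001,-0.013,-0.1,38,0],[0.6,0.0324,-0.001,-0.013,-0.1,38,0]]' >/dev/null;  python3 wp.py "[[0.5412,0.1314,0.1008,-176.8,38],[0.5446,0.0699,0.022,-176.8,38]]"
```

```text
t 15.35 p [0.5406 0.148  0.1343] a -176.95 z [ 0.032 -0.613 -0.789] j [ 45.2  30.  -20.1  28.9 -70.1 -59.5] F [-0.4 -0.2 -0.1] g 0.598 0.0
d [-0.0075, 0.0003, 0.0366] r [0.13, 0.14, -0.08] rows 0.7
d [0.0, 0.0, 0.1] r [0.0, 0.0, 0.0] rows 2.0
```

```bash
python3 steer.py '[[0.6,-0.0075,0,0.036,0,0,0],[0.6,-0.0075,0,0.036,0,0,0],[0.6,-0.0075,0,0.07,0,0,0],[0.6,-0.0075,0,0.1,0,0,0],[0.6,-0.0075,0,0.125,0,0,0],[0.6,-0.0075,0,0.1365,0,0,0],[0.6,-0.0075,0,0.1365,0,0,0]]' >/dev/null;  python3 wp.py "[[0.5446,0.0699,0.022,-176.8,38]]"
```

```text
t 16.05 p [0.5449 0.0695 0.0226] a -176.99 z [ 0.032 -0.614 -0.788] j [ 37.7  35.8 -32.4  39.3 -53.  -67.5] F [0.3 0.1 0.3] g 0.604 0.0
d [-0.0007, 0.0003, 0.0002] r [0.15, 0.04, -0.12] rows 0.0
```

```bash
python3 steer.py '[[0,0,0,0,0,0,0],[0,0,0,0,0,0,0],[0,0,0,0,0,0,0],[0,0,0,0,0,0,0],[0,0,0,0,0,0,0],[0,0,0,0,0,0,0],[0,0,0,0,0,0,0],[0,0,0,0,0,0,0]]' >/dev/null;  python3 wp.py "[[0.5475,0.0199,0.0226,-176.8,38],[0.5506,-0.0351,0.0226,-176.8,38]]"
```

```text
t 16.85 p [0.545  0.0713 0.0225] a -176.84 z [ 0.034 -0.614 -0.789] j [ 37.9  35.8 -32.4  39.3 -52.9 -67.6] F [-3.1  3.9  3.3] g 0.225 30.0
d [0.0406, 0.0003, 0.0315] r [0.02, 0.09, -0.04] rows 1.0
d [0.0434, -0.0, 0.0339] r [0.0, 0.0, 0.0] rows 1.1
```

```bash
python3 steer.py '[[0,0.004,0,0.003,0,0,0],[0,0.011,0,0.0085,0,0,0],[0,0.02,0,0.0155,0,0,0],[0,0.029,0,0.0225,0,0,0],[0,0.036,0,0.028,0,0,0],[0,0.0405,0,0.0315,0,0,0],[0,0.0405,0,0.0315,0,0,0]]';  python3 wp.py "[[0.5506,-0.0351,0.0226,-176.8,38]]"
```

```text
time_s: 17.55
tcp_pos: [0.5474, 0.018, 0.0225]
ee_rot: [[0.042, -0.999, 0.032], [-0.787, -0.052, -0.615], [0.616, 0.001, -0.788]]
wrist_force: [3.4, -1.6, 1.2]
gripper_width: 0.227
gripper_force: 30.0
t 17.55 p [0.5474 0.018  0.0225] a -176.99 z [ 0.032 -0.615 -0.788] j [ 32.4  34.6 -36.3  44.6 -49.8 -68. ] F [ 3.4 -1.6  1.2] g 0.227 30.0
d [0.042, -0.0004, 0.0327] r [0.15, 0.01, -0.13] rows 1.1
```

```bash
python3 steer.py '[[0,0.004,0,0.003,0,0,-0.1],[0,0.011,0,0.0085,0,0,-0.1],[0,0.019,0,0.0147,0,0,-0.1],[0,0.027,0,0.021,0,0,-0.1],[0,0.034,0,0.0264,0,0,-0.1],[0,0.0375,0,0.029,0,0,-0.1],[0,0.0375,0,0.029,0,0,-0.1]]';  python3 wp.py "[[0.5506,-0.0351,0.0226,-176.8,38]]"
```

```text
time_s: 18.25
tcp_pos: [0.5503, -0.0283, 0.0225]
ee_rot: [[0.044, -0.998, 0.033], [-0.787, -0.055, -0.614], [0.615, 0.001, -0.789]]
wrist_force: [3.3, -0.6, 0.5]
gripper_width: 0.228
gripper_force: 30.0
t 18.25 p [ 0.5503 -0.0283  0.0225] a -176.84 z [ 0.033 -0.614 -0.789] j [ 27.   33.6 -39.3  50.1 -47.2 -68.3] F [ 3.3 -0.6  0.5] g 0.228 30.0
d [0.0054, 0.0, 0.0041] r [0.09, 0.05, 0.01] rows 0.1
```

The tray is in the rails without jamming. Release, back off, and go behind the plain end.

```bash
python3 steer.py '[[0.6,0,0,0,0,0,0],[0.6,0,0,0,0,0,0],[0.6,0,0,0,0,0,0],[0.6,0,0,-0.03,0,0,0],[0.6,0,0,-0.07,0,0,0],[0.6,0,0,-0.11,0,0,0],[0.5,0,0,-0.11,0,0,0],[0.5,0,0,-0.11,0,0,0]]' >/dev/null;  python3 look.py s4; python3 wp.py "[[0.5422,0.1,0.10,-176.8,38],[0.5422,0.1,0.015,-176.8,38],[0.5438,0.0716,0.015,-176.8,38]]"
```

```text
scene tray 203 [0.5665 0.0647 0.0173] [array([0.559 , 0.0497]), array([0.071 , 0.0473]), np.float64(3.0935)]
scene orange 52 [ 0.5261 -0.0937  0.0136] [array([ 0.5291, -0.0923]), array([0.035 , 0.0192]), np.float64(43.0393)]
scene orange 58 [ 0.5819 -0.0912  0.0117] [array([ 0.5818, -0.089 ]), array([0.0189, 0.028 ]), np.float64(80.0573)]
top tray 577 [0.5448 0.034  0.0111] [array([0.5555, 0.0378]), array([0.1275, 0.0749]), np.float64(0.6953)]
t 19.15 p [0.5454 0.0388 0.1082] a -176.85 z [ 0.031 -0.615 -0.788] j [ 35.7  28.1 -30.3  36.6 -60.2 -59.2] F [-1.2  0.1  0.5] g 0.511 0.0
d [-0.0533, -0.0002, -0.0313] r [0.21, 0.0, 0.1] rows 1.2
d [-0.0523, 0.0, 0.067] r [0.0, 0.0, 0.0] rows 1.7
d [0.0224, -0.0, 0.0175] r [0.0, 0.0, 0.0] rows 0.6
```

View pics/s4.png

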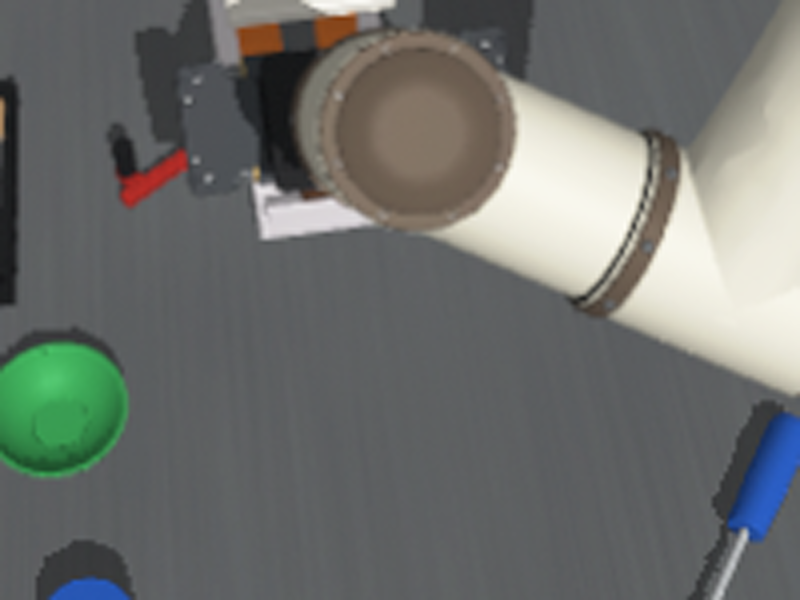

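The prongs are at (260,40) and (335,30), entering the rails, with the plain end at (310,210). Going behind it.

```bash
python3 steer.py '[[0.5,-0.058,0,-0.0345,0.2,0,0],[0.5,-0.058,0,-0.0345,0.2,0,0],[0.5,-0.058,0,-0.0345,0.2,0,0],[0.5,-0.058,0,-0.0345,0.2,0,0],[0.5,-0.09,0,0.006,0.2,0,0],[0.5,-0.110,0,0.032,0.2,0,0],[0.5,-0.110,0,0.032,0.2,0,0]]' >/dev/null; python3 wp.py "[[0.5423,0.1,0.015,-176.8,38],[0.5487,-0.0163,0.015,-176.8,38]]"
```

```text
t 19.85 p [0.5397 0.1028 0.0129] a -176.84 z [ 0.028 -0.619 -0.785] j [ 41.1  37.6 -30.2  36.6 -54.5 -68. ] F [-0.8 -1.5  0.8] g 0.502 0.0
d [0.0036, -0.0024, 0.0002] r [0.35, -0.28, 0.23] rows 0.1
d [0.0918, 0.0001, 0.0717] r [0.0, 0.0, 0.0] rows 2.3
```

```bash
python3 steer.py '[[0.5,0.012,-0.0024,0.006,0.3,-0.2,0.2],[0.5,0.021,-0.0024,0.014,0.3,-0.2,0.2],[0.5,0.028,-0.0024,0.019,0.3,-0.2,0.2],[0.5,0.034,-0.0024,0.024,0.3,-0.2,0.2],[0.5,0.040,-0.0024,0.029,0.3,-0.2,0.2],[0.5,0.046,-0.0024,0.0335,0.3,-0.2,0.2],[0.5,0.052,-0.0024,0.038,0.3,-0.2,0.2]]'; python3 wp.py "[[0.5486,-0.0143,0.015,-176.8,38]]"
```

```text
time_s: 20.55
tcp_pos: [0.5504, 0.0436, 0.0196]
ee_rot: [[0.041, -0.998, 0.046], [-0.791, -0.061, -0.609], [0.61, -0.011, -0.792]]
wrist_force: [-0.1, 5.4, 4.1]
gripper_width: 0.498
gripper_force: 2.4
t 20.55 p [0.5504 0.0436 0.0196] a -176.52 z [ 0.046 -0.609 -0.792] j [ 34.7  35.2 -35.   43.3 -50.2 -68.7] F [-0.1  5.4  4.1] g 0.498 2.4
d [0.0429, 0.0054, 0.0388] r [-0.68, 0.39, -0.18] rows 1.2
```

```bash
python3 steer.py '[[0.5,0.005,0.001,0.0045,-0.2,0.1,0],[0.5,0.011,0.002,0.01,-0.3,0.2,0],[0.5,0.017,0.003,0.0155,-0.5,0.3,-0.1],[0.5,0.023,0.004,0.021,-0.6,0.4,-0.2],[0.5,0.029,0.005,0.0265,-0.6,0.4,-0.2],[0.5,0.035,0.005,0.032,-0.6,0.4,-0.2],[0.5,0.039,0.005,0.0355,-0.6,0.4,-0.2],[0.5,0.039,0.005,0.0355,-0.6,0.4,-0.2]]'; python3 wp.py "[[0.5487,-0.0157,0.016,-176.8,38]]"
```

```text
time_s: 21.35
tcp_pos: [0.5489, -0.0091, 0.0147]
ee_rot: [[0.044, -0.998, 0.036], [-0.787, -0.057, -0.614], [0.615, -0.001, -0.788]]
wrist_force: [2.7, 3.9, 2.1]
gripper_width: 0.494
gripper_force: 2.0
t 21.35 p [ 0.5489 -0.0091  0.0147] a -176.73 z [ 0.036 -0.614 -0.788] j [ 29.1  34.6 -38.7  48.9 -47.3 -69.5] F [2.7 3.9 2.1] g 0.494 2.0
d [0.0059, 0.0005, 0.003] r [-0.07, 0.02, 0.03] rows 0.1
```

```bash
python3 steer.py '[[0.5,0.002,0,0.0013,0,0,0],[0.5,0.004,0,0.0027,0,0,0],[0.5,0.0055,0,0.0038,0,0,0],[0.5,0.0055,0,0.0038,0,0,0]]'; python3 wp.py "[[0.5487,-0.0157,0.016,-176.8,38]]"
```

```text
time_s: 21.75
tcp_pos: [0.5492, -0.0154, 0.0148]
ee_rot: [[0.045, -0.998, 0.036], [-0.787, -0.057, -0.614], [0.615, -0.0, -0.788]]
wrist_force: [2.9, 4.8, 1.5]
gripper_width: 0.501
gripper_force: 2.1
t 21.75 p [ 0.5492 -0.0154  0.0148] a -176.71 z [ 0.036 -0.614 -0.788] j [ 28.3  34.4 -39.1  49.7 -47.  -69.5] F [2.9 4.8 1.5] g 0.501 2.1
d [0.0009, 0.0005, -0.0008] r [-0.07, 0.04, 0.06] rows 0.0
```

```bash
python3 steer.py '[[0.5,0.001,0,0.0006,0,0,0],[0.5,0.002,0,0.0013,0,0,0],[0.5,0.002,0,0.0013,0,0,0]]'; python3 wp.py "[[0.5487,-0.0157,0.016,-176.8,38]]"
```

```text
time_s: 22.05
tcp_pos: [0.5493, -0.0177, 0.0148]
ee_rot: [[0.045, -0.998, 0.036], [-0.787, -0.058, -0.614], [0.615, -0.0, -0.789]]
wrist_force: [2.5, 4.8, 1.1]
gripper_width: 0.5
gripper_force: 2.2
t 22.05 p [ 0.5493 -0.0177  0.0148] a -176.7 z [ 0.036 -0.614 -0.789] j [ 28.1  34.4 -39.2  50.  -46.8 -69.5] F [2.5 4.8 1.1] g 0.5 2.2
d [-0.0008, 0.0005, -0.0022] r [-0.08, 0.05, 0.07] rows 0.0
```

Not at the stop yet; continuing in small steps until the force rises.

```bash
for i in 1 2; do :; done; python3 steer.py '[[0.5,0.001,0,0.0006,0,0,0],[0.5,0.002,0,0.0013,0,0,0],[0.5,0.002,0,0.0013,0,0,0]]' | sed -n '2p;6p;4p'; python3 steer.py '[[0.5,0.001,0,0.0006,0,0,0],[0.5,0.002,0,0.0013,0,0,0],[0.5,0.002,0,0.0013,0,0,0]]' | grep -E 'tcp|wrist'; python3 look.py s5
```

```text
tcp_pos: [0.5497, -0.0192, 0.0148]
wrist_force: [0.5, 8.6, 0.2]
gripper_force: 4.0
tcp_pos: [0.5505, -0.0196, 0.0148]
wrist_force: [-2.9, 15.2, 3.6]
scene plate 42 [ 0.5514 -0.058   0.0383] [array([ 0.5501, -0.0576]), array([0.0201, 0.0234]), np.float64(18.6855)]
```

Contact with the stop (15 N). Backing off to inspect.

```bash
python3 steer.py '[[0.5,-0.02,0,-0.016,0,0,0],[0.5,-0.04,0,-0.032,0,0,0],[0.5,-0.05,0,-0.07,0,0,0],[0.5,-0.05,0,-0.11,0,0,0],[0.5,-0.05,0,-0.15,0,0,0],[0.5,-0.05,0,-0.19,0,0,0],[0.5,-0.05,0,-0.2,0,0,0],[0.5,-0.05,0,-0.2,0,0,0]]' >/dev/null; python3 look.py s6
python3 - <<'E'
from h import *
from station import r
for n in ['scene','top']:
    c=r.capture(n);P=cloud(c)
    def f(name,m):
        q=P[m]
        if len(q)>4: print(n,name,len(q),q.mean(0).round(4),[np.round(t,4) for t in cv2.minAreaRect(q[:,:2].astype(np.float32))])
    X,Y,Z=P[...,0],P[...,1],P[...,2]
    f('knob',(np.hypot(X-.68,Y-.022)<.02)&(Z>.046)&(Z<.06))
    f('hingecap',(np.hypot(X-.611,Y+.011)<.018)&(Z>.022)&(Z<.06))
    f('wall',(abs(X-.55)<.08)&(Y<.03)&(Y>-.1)&(Z>.0295)&(Z<.036))
E
python3 wp.py "[[0.60,0.12,0.15,-176.8,38],[0.679,0.04,0.09,-176.8,38]]"
```

```text
scene plate 51 [ 0.5507 -0.0576  0.0379] [array([ 0.5509, -0.0581]), array([0.0245, 0.0229]), np.float64(84.8355)]
scene orange 44 [ 0.4905 -0.0405  0.0167] [array([ 0.4901, -0.0432]), array([0.0078, 0.0357]), np.float64(21.5363)]
scene knob 21 [0.6805 0.0232 0.0499] [array([0.6807, 0.0228]), array([0.013 , 0.0113]), np.float64(65.0543)]
scene hingecap 30 [ 0.6106 -0.0115  0.0248] [array([ 0.6102, -0.0135]), array([0.0251, 0.014 ]), np.float64(86.7575)]
scene wall 127 [ 0.5502 -0.0469  0.0323] [array([ 0.5545, -0.0578]), array([0.0721, 0.1171]), np.float64(88.0905)]
top knob 18 [0.6794 0.0204 0.0519] [array([0.679 , 0.0202]), array([0.0105, 0.0118]), np.float64(48.2376)]
top hingecap 17 [ 0.6105 -0.0079  0.0265] [array([ 0.6096, -0.0066]), array([0.0163, 0.0087]), np.float64(2.6775)]
top wall 27 [ 0.5091 -0.0629  0.0309] [array([ 0.5371, -0.0339]), array([0.1412, 0.052 ]), np.float64(42.3916)]
t 23.75 p [0.5381 0.1366 0.1401] a -176.97 z [ 0.028 -0.619 -0.785] j [ 44.6  29.2 -20.9  29.2 -70.4 -59. ] F [ 0.1 -0.5  0.1] g 0.502 0.0
d [0.022, -0.0609, 0.0043] r [0.38, -0.27, 0.08] rows 1.3
d [0.0295, -0.0744, 0.0992] r [0.0, 0.0, 0.0] rows 2.5
```

View pics/s6.png

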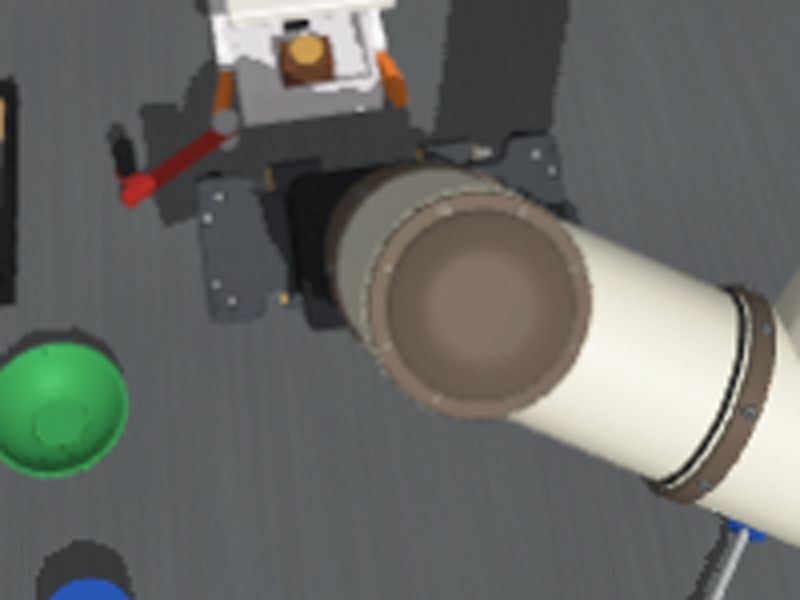

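The tray is fully home, with the block upright at (305,55) and the gate knob at (120,145). Next: grip the knob.

```bash
python3 wp.py "[[0.6768,0.0684,0.102,-176.8,38],[0.6799,0.0131,0.031,-176.8,38]]"|tail -2;  python3 steer.py '[[0.5,0.02,-0.06,0,0.3,-0.3,0],[0.5,0.03,-0.1,0.02,0.3,-0.3,0],[0.5,0.03,-0.143,0.06,0.3,-0.3,0],[0.5,0.03,-0.143,0.069,0.3,-0.3,0],[0.5,0.03,-0.143,0.069,0.3,-0.3,0],[0.5,0.03,-0.143,0.069,0.3,-0.3,0]]' >/dev/null; python3 wp.py "[[0.6768,0.0684,0.102,-176.8,38],[0.6799,0.0131,0.031,-176.8,38]]"
```

```text
d [0.0361, -0.1352, 0.076] r [0.38, -0.27, 0.08] rows 3.2
d [-0.0001, -0.0, 0.09] r [0.0, 0.0, 0.0] rows 1.8
t 24.35 p [0.6844 0.0791 0.1042] a -176.75 z [ 0.034 -0.614 -0.789] j [ 31.9  39.7  -8.   35.7 -67.4 -50.2] F [1.  0.7 0.9] g 0.496 0.0
d [0.0067, 0.0082, 0.008] r [0.04, 0.06, 0.1] rows 0.3
d [-0.0001, -0.0, 0.09] r [0.0, 0.0, 0.0] rows 1.8
```

```bash
python3 steer.py '[[0.5,0.0066,0.008,0.008,0,0,0],[0.5,0.0066,0.008,0.03,0,0,0],[0.5,0.0066,0.008,0.06,0,0,0],[0.5,0.0066,0.008,0.085,0,0,0],[0.5,0.0066,0.008,0.098,0,0,0],[0.5,0.0066,0.008,0.098,0,0,0]]' >/dev/null; python3 wp.py "[[0.6799,0.0131,0.031,-176.8,38]]"
```

```text
t 24.95 p [0.6802 0.0142 0.0317] a -176.68 z [ 0.035 -0.613 -0.789] j [ 26.5  42.2 -16.8  42.6 -56.5 -55.3] F [-0.4 -0.4  1.3] g 0.501 0.0
d [0.0005, 0.0004, 0.0012] r [-0.04, 0.12, 0.12] rows 0.0
```

```bash
python3 steer.py '[[0,0.0005,0,0.001,0,0,0],[0,0.0005,0,0.001,0,0,0],[0,0.0005,0,0.001,0,0,0],[0,0.0005,0,0.001,0,0,0],[0,0.0005,0,0.001,0,0,0],[0,0.0005,0,0.001,0,0,0],[0,0.0005,0,0.001,0,0,0],[0,0.0005,0,0.001,0,0,0]]' >/dev/null
cat > arc.py <<'E'
# print arc waypoints (tip) for knob angles about the hinge
import subprocess,json,numpy as np
hx,hy=0.6103,-0.0115; d=np.array([.0553,-.9985]); w=[]
for t in [40,55,70,85,100,115,130,145,160,168,172]:
    t=np.radians(t); k=np.array([hx,hy])+.0765*np.array([np.cos(t),np.sin(t)])+.0074*d
    w.append([k[0],k[1],.031,-176.8,38])
print(subprocess.run(['python3','wp.py',json.dumps(w)],capture_output=True,text=True).stdout)
E
python3 arc.py
```

```text
t 25.75 p [0.6824 0.0145 0.0321] a -176.6 z [ 0.039 -0.611 -0.79 ] j [ 26.4  42.2 -16.7  42.7 -56.4 -55.4] F [2.3 0.7 2.3] g 0.153 30.0
d [-0.0137, 0.0122, -0.0093] r [-0.28, 0.22, 0.04] rows 0.4
d [-0.0113, 0.0139, -0.0088] r [0.0, 0.0, 0.0] rows 0.4
d [-0.008, 0.0172, -0.0063] r [0.0, 0.0, 0.0] rows 0.4
d [-0.0043, 0.0192, -0.0033] r [0.0, 0.0, 0.0] rows 0.4
d [-0.0002, 0.02, -0.0002] r [0.0, 0.0, 0.0] rows 0.4
d [0.0039, 0.0194, 0.003] r [0.0, 0.0, 0.0] rows 0.4
d [0.0077, 0.0174, 0.006] r [0.0, 0.0, 0.0] rows 0.4
d [0.011, 0.0143, 0.0086] r [0.0, 0.0, 0.0] rows 0.4
d [0.0135, 0.0102, 0.0106] r [0.0, 0.0, 0.0] rows 0.4
d [0.0079, 0.0035, 0.0062] r [0.0, 0.0, 0.0] rows 0.2
d [0.0041, 0.0012, 0.0032] r [0.0, 0.0, 0.0] rows 0.1
```

```bash
python3 steer.py '[[0,-0.006,0.004,-0.004,0,0,0],[0,-0.0137,0.0107,-0.0093,0,0,0],[0,-0.020,0.017,-0.014,0,0,0],[0,-0.025,0.0245,-0.018,0,0,0],[0,-0.0295,0.033,-0.0215,0,0,0],[0,-0.033,0.0415,-0.0242,0,0,0],[0,-0.0363,0.055,-0.0265,0,0,0],[0,-0.0373,0.061,-0.0277,0,0,0]]'; python3 arc.py
```

```text
time_s: 26.55
tcp_pos: [0.6227, 0.063, 0.0319]
ee_rot: [[0.047, -0.998, 0.051], [-0.794, -0.068, -0.604], [0.606, -0.012, -0.795]]
wrist_force: [5.5, 9.0, 1.1]
gripper_width: 0.146
gripper_force: 30.0
t 26.55 p [0.6227 0.063  0.0319] a -176.09 z [ 0.051 -0.604 -0.795] j [ 32.9  39.  -23.1  40.6 -55.3 -61. ] F [5.5 9.  1.1] g 0.146 30.0
d [0.0276, -0.0443, 0.0228] r [-0.98, 0.69, 0.14] rows 1.1
d [-0.0113, 0.0139, -0.0088] r [0.0, 0.0, 0.0] rows 0.4
d [-0.008, 0.0172, -0.0063] r [0.0, 0.0, 0.0] rows 0.4
d [-0.0043, 0.0192, -0.0033] r [0.0, 0.0, 0.0] rows 0.4
d [-0.0002, 0.02, -0.0002] r [0.0, 0.0, 0.0] rows 0.4
d [0.0039, 0.0194, 0.003] r [0.0, 0.0, 0.0] rows 0.4
d [0.0077, 0.0174, 0.006] r [0.0, 0.0, 0.0] rows 0.4
d [0.011, 0.0143, 0.0086] r [0.0, 0.0, 0.0] rows 0.4
d [0.0135, 0.0102, 0.0106] r [0.0, 0.0, 0.0] rows 0.4
d [0.0079, 0.0035, 0.0062] r [0.0, 0.0, 0.0] rows 0.2
d [0.0041, 0.0012, 0.0032] r [0.0, 0.0, 0.0] rows 0.1
```

```bash
python3 steer.py '[[0,0.0002,0.01,0.0005,-0.3,0.2,0],[0,0.0008,0.02,0.0015,-0.6,0.4,0],[0,0.0014,0.027,0.0024,-1,0.7,0],[0,0.003,0.036,0.0037,-1,0.7,0],[0,0.0053,0.0454,0.0054,-1,0.7,0.1],[0,0.009,0.0545,0.0082,-1,0.7,0.1],[0,0.013,0.0628,0.0114,-1,0.7,0.1],[0,0.018,0.0702,0.0155,-1,0.7,0.1]]'; python3 arc.py | sed -n '1p;8,12p'; python3 wp.py "[[0.5455,0.0248,0.031,-176.8,38]]" | tail -1
```

```text
time_s: 27.35
tcp_pos: [0.5516, 0.0302, 0.0313]
ee_rot: [[0.043, -0.999, 0.026], [-0.781, -0.05, -0.622], [0.623, 0.006, -0.782]]
wrist_force: [6.9, -0.0, 5.0]
gripper_width: 0.153
gripper_force: 30.0
t 27.35 p [0.5516 0.0302 0.0313] a -177.16 z [ 0.026 -0.622 -0.782] j [ 33.8  34.7 -34.   42.2 -52.3 -66.3] F [ 6.9 -0.   5. ] g 0.153 30.0
d [0.0077, 0.0174, 0.006] r [0.0, 0.0, 0.0] rows 0.4
d [0.011, 0.0143, 0.0086] r [0.0, 0.0, 0.0] rows 0.4
d [0.0135, 0.0102, 0.0106] r [0.0, 0.0, 0.0] rows 0.4
d [0.0079, 0.0035, 0.0062] r [0.0, 0.0, 0.0] rows 0.2
d [0.0041, 0.0012, 0.0032] r [0.0, 0.0, 0.0] rows 0.1
d [0.0038, 0.0063, 0.0034] r [0.51, -0.51, -0.06] rows 0.2
```

```bash
python3 steer.py '[[0,0.006,0.0065,0.0048,0.2,-0.2,0],[0,0.012,0.0105,0.0094,0.4,-0.4,0],[0,0.0174,0.0139,0.0137,0.5,-0.5,0],[0,0.0237,0.0167,0.0186,0.5,-0.5,0],[0,0.028,0.018,0.0219,0.5,-0.5,0],[0,0.0296,0.0186,0.0231,0.5,-0.5,0],[0,0.0296,0.0186,0.0231,0.5,-0.5,0]]'; python3 wp.py "[[0.5349,-0.0083,0.031,-176.8,38]]"
```

```text
time_s: 28.05
tcp_pos: [0.5369, -0.0033, 0.031]
ee_rot: [[0.044, -0.998, 0.041], [-0.792, -0.06, -0.607], [0.608, -0.006, -0.794]]
wrist_force: [-3.6, 19.5, 8.6]
gripper_width: 0.149
gripper_force: 30.0
t 28.05 p [ 0.5369 -0.0033  0.031 ] a -176.58 z [ 0.041 -0.607 -0.794] j [ 30.5  32.3 -39.5  46.9 -48.1 -68.5] F [-3.6 19.5  8.6] g 0.149 30.0
d [0.0038, 0.0023, 0.003] r [-0.4, 0.52, -0.03] rows 0.1
```

```bash
python3 steer.py '[[0.45,0,0,0,0,0,0],[0.45,0,0,0,0,0,0],[0.45,0,0,0,0,0,0],[0.45,0,0,-0.04,0,0,0],[0.45,0,0,-0.09,0,0,0],[0.45,0,0,-0.14,0,0,0],[0.45,0,-0.03,-0.19,0,0,0],[0.45,0,-0.06,-0.23,0,0,0]]'>/dev/null; python3 steer.py '[[0.45,-0.02,0.1,-0.1,0,0,0],[0.45,-0.02,0.1,-0.1,0,0,0],[0.45,-0.02,0.1,-0.1,0,0,0],[0.45,-0.02,0.1,-0.1,0,0,0],[0.45,-0.02,0.1,-0.1,0,0,0]]' | head -2
cat > gate.py <<'E'
from h import *
from station import r
import sys
for n in ['scene','top']:
    c=r.capture(n);P=cloud(c);X,Y,Z=P[...,0],P[...,1],P[...,2]
    H=hsv(c);h,s,v=H[...,0],H[...,1],H[...,2]
    if n=='scene': cv2.imwrite('pics/%s.png'%sys.argv[1],cv2.resize(c['pixels'][150:250,200:333,::-1],(798,600),interpolation=cv2.INTER_CUBIC))
    def f(name,m):
        q=P[m]
        if len(q)>4:print(n,name,len(q),q.mean(0).round(4),[np.round(t,4) for t in cv2.minAreaRect(q[:,:2].astype(np.float32))])
    reg=(X>.48)&(X<.72)&(Y>-.06)&(Y<.1)
    f('knob',reg&(Y>-.02)&(Z>.044)&(Z<.06)&(v<70))
    f('arm',reg&((h<5)|(h>172))&(s>150)&(Z>.014)&(Z<.024))
    f('plate',reg&(h>14)&(h<26)&(s>110)&(Z>.03)&(Z<.06)|((abs(X-.55)<.03)&(abs(Y+.058)<.02)&(Z>.035)&(Z<.042)))
E
python3 gate.py g1
```

```text
time_s: 29.35
tcp_pos: [0.4765, 0.2025, 0.2719]
scene knob 16 [0.5395 0.0137 0.051 ] [array([0.539 , 0.0134]), array([0.0116, 0.0101]), np.float64(12.3058)]
scene arm 77 [ 0.5718 -0.0044  0.0186] [array([ 0.5692, -0.0035]), array([0.022 , 0.0662]), np.float64(70.405)]
scene plate 61 [ 0.5496 -0.0564  0.0374] [array([ 0.55  , -0.0554]), array([0.0315, 0.0249]), np.float64(10.5464)]
```

View pics/g1.png

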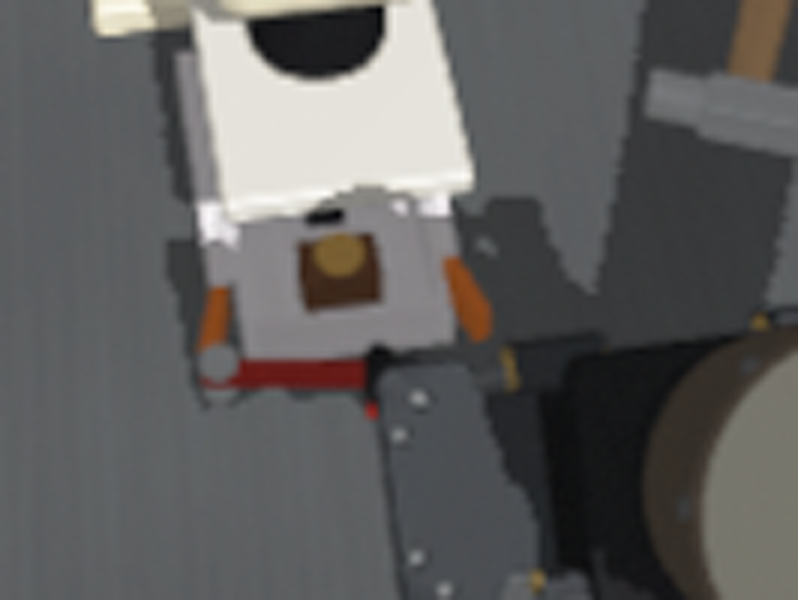

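The picture shows the gate nearly shut: arm from (218,370) to (370,380), a few degrees off parallel to the tray wall. The hand is covering the knob, so I'll move aside and measure the arm and wall.

```bash
python3 steer.py '[[0,-0.1,0.02,-0.1,0,0,0],[0,-0.1,0.02,-0.1,0,0,0],[0,-0.1,0.02,-0.1,0,0,0],[0,-0.1,0.02,-0.1,0,0,0]]' | head -2
cat >> gate.py <<'E'
    if n=='scene':
        from numpy.linalg import lstsq
        d=np.array([.0558,-.9984]);yv=np.array([.9984,.0558]);o=np.array([.5542,-.1069])
        dx=(P[...,:2]-o)@d; dy=(P[...,:2]-o)@yv
        w=(abs(dy)<45e-3)&(dx>-.1)&(dx<-.07)&(Z>.0295)&(Z<.036)
        print('wall top dock x',np.percentile(dx[w],[5,50,95]).round(4),w.sum())
        a=reg&((h<5)|(h>172))&(s>150)&(Z>.016)&(Z<.024)
        for y0 in np.arange(-.03,.06,.01):
            b=a&(dy>y0)&(dy<y0+.01)
            if b.sum()>2: print('arm y',y0.round(3),'x',dx[b].mean().round(4),dx[b].min().round(4),dx[b].max().round(4),b.sum())
E
python3 gate.py g2;python3 wp.py "[[0.537,0.06,0.09,-176.8,38],[0.537,0.06,0.030,-176.8,38]]"
```

```text
time_s: 29.85
tcp_pos: [0.4507, 0.3454, 0.2875]
scene knob 17 [0.5394 0.0144 0.0504] [array([0.5391, 0.0135]), array([0.0105, 0.0101]), np.float64(47.115)]
scene arm 93 [ 0.5677 -0.0042  0.0186] [array([5.654e-01, 3.000e-04]), array([0.0274, 0.0783]), np.float64(78.0136)]
scene plate 60 [ 0.5491 -0.057   0.0374] [array([ 0.5488, -0.0578]), array([0.0354, 0.0222]), np.float64(2.4103)]
wall top dock x [-0.0834 -0.0803 -0.0782] 47
arm y -0.03 x -0.107 -0.1135 -0.1028 6
arm y -0.01 x -0.1107 -0.1267 -0.0973 9
arm y 0.0 x -0.1029 -0.1082 -0.0961 14
arm y 0.01 x -0.1016 -0.1063 -0.0965 13
arm y 0.02 x -0.0993 -0.1047 -0.0934 13
arm y 0.03 x -0.0996 -0.1041 -0.0939 12
arm y 0.04 x -0.0961 -0.1022 -0.0913 13
arm y 0.05 x -0.0948 -0.0969 -0.0913 3
t 29.95 p [0.4507 0.3416 0.2877] a -177.13 z [ 0.026 -0.618 -0.786] j [ 62.9  28.5   4.2  18.  -99.6 -62.3] F [ 1.   0.1 -0.4] g 0.082 0.0
d [0.1024, -0.0734, 0.3316] r [0.5, -0.2, -0.02] rows 7.1
d [-0.0369, 0.0, 0.0473] r [0.0, 0.0, 0.0] rows 1.2
```

Wall is home; the gate is still about 0.15 rad open. I'll push the knob with closed fingers from behind.

```bash
python3 steer.py '[[0,0.139,-0.073,0.284,0.5,-0.2,0],[0,0.139,-0.073,0.284,0.5,-0.2,0],[0,0.139,-0.073,0.284,0.5,-0.2,0],[0,0.139,-0.073,0.284,0.5,-0.2,0],[0,0.139,-0.073,0.284,0.5,-0.2,0],[0,0.139,-0.073,0.284,0.5,-0.2,0],[0,0.139,-0.073,0.284,0.5,-0.2,0],[0,0.139,-0.073,0.284,0.5,-0.2,0]]' | head -2;python3 wp.py "[[0.537,0.06,0.030,-176.8,38],[0.538,0.03,0.030,-176.8,38]]"
```

```text
time_s: 30.75
tcp_pos: [0.535, 0.0554, 0.1494]
t 30.75 p [0.535  0.0554 0.1494] a -177.21 z [ 0.027 -0.615 -0.788] j [ 38.2  25.  -27.6  33.3 -65.9 -56.9] F [-0.4 -1.  -0.2] g 0.007 0.0
d [-0.0771, -0.0026, 0.0913] r [0.4, -0.02, -0.21] rows 2.4
d [0.0236, 0.0007, 0.0185] r [0.0, 0.0, 0.0] rows 0.6
```

```bash
python3 steer.py '[[0,-0.03,-0.0026,0.03,0.4,0,-0.2],[0,-0.06,-0.0026,0.07,0.4,0,-0.2],[0,-0.077,-0.0026,0.091,0.4,0,-0.2],[0,-0.077,-0.0026,0.091,0.4,0,-0.2],[0,-0.065,-0.002,0.1,0.4,0,-0.2],[0,-0.0535,-0.002,0.1095,0.4,0,-0.2],[0,-0.0535,-0.002,0.1095,0.4,0,-0.2]]' | sed -n '2p;4p';python3 wp.py "[[0.537,0.014,0.030,-176.8,38]]"
```

```text
tcp_pos: [0.5407, 0.0346, 0.0336]
wrist_force: [0.2, -0.2, 0.5]
t 31.45 p [0.5407 0.0346 0.0336] a -176.54 z [ 0.043 -0.611 -0.79 ] j [ 34.6  33.3 -36.1  42.8 -50.9 -67.8] F [ 0.2 -0.2  0.5] g 0.006 0.0
d [0.0139, 0.0049, 0.0152] r [-0.5, 0.21, -0.06] rows 0.4
```

```bash
python3 steer.py '[[0,0.004,0.002,0.004,0,0,0],[0,0.008,0.004,0.008,-0.3,0.2,0],[0,0.011,0.004,0.011,-0.4,0.2,0],[0,0.014,0.004,0.0145,-0.4,0.2,0],[0,0.014,0.004,0.0145,-0.4,0.2,0]]' | sed -n '2p;4p';python3 gate.py g3 | grep -E 'knob|arm'; python3 wp.py "[[0.537,0.014,0.030,-176.8,38]]"
```

```text
tcp_pos: [0.5382, 0.0163, 0.0289]
wrist_force: [0.8, -0.1, -1.0]
top knob 49 [0.5347 0.0146 0.0523] [array([0.5366, 0.0136]), array([0.0182, 0.0332]), np.float64(5.0831)]
t 32.05 p [0.5384 0.0168 0.0289] a -176.59 z [ 0.037 -0.615 -0.788] j [ 32.9  33.3 -37.6  44.7 -49.8 -68.2] F [0.2 0.  0.2] g 0.004 0.0
d [0.0028, 0.0016, 0.0008] r [-0.15, -0.03, 0.15] rows 0.1
```

```bash
python3 steer.py '[[0,0.002,0,0.0015,0,0,0],[0,0.004,0,0.003,0,0,0],[0,0.004,0,0.003,0,0,0]]' | sed -n '2p;4p'; python3 steer.py '[[0,0.002,0,0.0013,0,0,0],[0,0.003,0,0.002,0,0,0],[0,0.003,0,0.002,0,0,0]]' | sed -n '2p;4p'
```

```text
tcp_pos: [0.5387, 0.0122, 0.0289]
wrist_force: [-1.7, 2.7, -0.3]
tcp_pos: [0.5392, 0.011, 0.0288]
wrist_force: [-7.6, 12.7, 2.2]
```

```bash
python3 steer.py '[[0,-0.01,0,-0.008,0,0,0],[0,-0.03,0,-0.03,0,0,0],[0,-0.04,0,-0.08,0,0,0],[0,-0.06,0.02,-0.13,0,0,0],[0,-0.08,0.04,-0.18,0,0,0],[0,-0.1,0.06,-0.23,0,0,0],[0,-0.12,0.06,-0.27,0,0,0],[0,-0.12,0.06,-0.27,0,0,0]]' | head -2; python3 gate.py g4
```

```text
time_s: 33.45
tcp_pos: [0.4635, 0.2702, 0.1706]
scene knob 17 [0.5365 0.0026 0.0497] [array([5.362e-01, 4.000e-04]), array([0.0118, 0.0082]), np.float64(86.6929)]
scene arm 85 [ 0.5666 -0.009   0.0187] [array([ 0.5637, -0.0104]), array([0.0269, 0.0769]), np.float64(78.4434)]
scene plate 64 [ 0.5496 -0.0557  0.0374] [array([ 0.5498, -0.0547]), array([0.0314, 0.0311]), np.float64(83.9101)]
wall top dock x [-0.0836 -0.0806 -0.0777] 45
arm y -0.02 x -0.1147 -0.1169 -0.1134 5
arm y -0.01 x -0.0998 -0.1152 -0.0889 12
arm y 0.0 x -0.0945 -0.0989 -0.09 11
arm y 0.01 x -0.0941 -0.0988 -0.0902 10
arm y 0.02 x -0.0948 -0.0984 -0.0913 12
arm y 0.03 x -0.0946 -0.0989 -0.0895 12
arm y 0.04 x -0.0952 -0.0984 -0.0908 11
arm y 0.05 x -0.096 -0.099 -0.0929 4
```

View pics/g4.png

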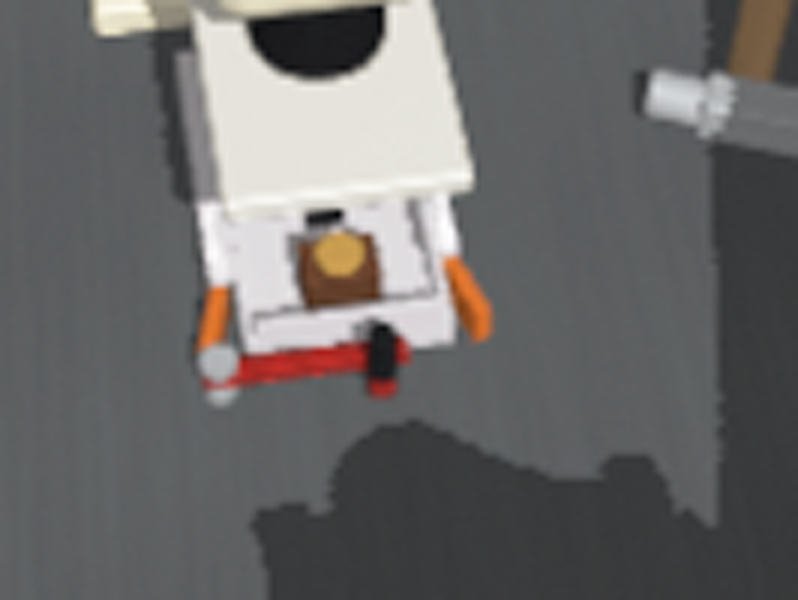

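The gate arm lies parallel to the tray wall, from (215,365) to (405,350), at dock x −0.095, which is shut. The tray is home and the block is upright at (338,265). The hand is clear, so I'm handing in.

```bash
python3 -c "
from station import r
print(r.finish_job())"
```

```text
the job is handed in; nothing more can be done
None
```

The job is handed in at about 33.5 s: the last picture showed the brass block standing in the turned tray, the tray fully home in the rails and the red gate shut behind it; no verdict came back.

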